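# Start the stirrer under the beaker

### The job

Three magnetic stirrers stand on the bench. Start the one that carries the beaker: with the fingertips, gently press its round key all the way down, hold it down for about two seconds, then let it come up and draw the hand away. Leave its square key and both other stirrers unpressed, do not shift the stirrers, and leave the beaker and the bottle standing where they are.

Things in the scene. Friction and masses are not known exactly. Their poses are not given: they have to be found in the camera images.
- stirrer_beaker: the magnetic stirrer under the beaker: loose white box on rubber feet, 140 deep (x), 100 wide (y), 1.2 kg. Origin: centre of underside; its -x front faces the robot roughly. Round steel plate, 84 across, 49 high, centred at x +25; front strip 46 high with a round key at x -50, y +28 (robot's left) and a square key at x -50, y -28 (all mm). The three alike stirrers trade places
- stirrer_beaker_round_top (a point): centre of the top of the round key of the beaker's stirrer: grey disc, 25 mm in diameter, standing 9 mm proud of the strip, 55 mm above the bench; THE KEY TO PRESS. z up
- stirrer_beaker_round (a joint): travel of that round key in m: 0 up, 0.005 fully down; spring: starts to move at 1.2 N, fully down at 3.2 N, comes up by itself
- stirrer_beaker_square (a joint): travel of the square key (21 mm wide, same height and spring) on the same stirrer: 0 up, 0.005 down; leave alone
- stirrer_bottle: an alike stirrer, with the bottle on its plate; origin and axes the same; leave alone
- stirrer_bottle_round (a joint): travel of its round key; leave alone
- stirrer_bottle_square (a joint): travel of its square key; leave alone
- stirrer_bare: an alike stirrer with nothing on its plate; origin and axes the same; leave alone. (Close behind the leftmost of the three places stands a tall fixed imager, y -0.03 to 0.3 m, from x 0.54 m back, and a monitor stands behind the rightmost, from x 0.65 m back: come in from the robot's side)
- stirrer_bare_round (a joint): travel of its round key; leave alone
- stirrer_bare_square (a joint): travel of its square key; leave alone
- beaker_center (a point): centre, half-way up, of the plain clear beaker, 57 mm across and 70 mm tall, loose on the plate of its stirrer, its axis about 77 mm behind the line of the keys; its top is 119 mm above the bench; z is its axis
- bottle_center (a point): centre, half-way up, of the small screw-cap bottle, 48 mm across and 97 mm tall, loose on the plate of its stirrer; its top is 146 mm above the bench; z is its axis
Mind the look-alikes: they are no part of the job. Leave any orange or pink look-alike of the part that bears bottle_center alone.

How it is judged:
On the way, in this order (a step that is already met when the one before it is completed fails the run):
1. the round key of the beaker's stirrer is held fully down by the fingers for a second (value of joint stirrer_beaker_round above 0.0038 m and contact force between the fingers and stirrer_beaker above 0.5 N), for 1 s.
2. the key is let come up and the fingers are off it (value of joint stirrer_beaker_round below 0.001 m and contact force between the fingers and stirrer_beaker below 0.1 N), for 0.2 s.
At the end, for the whole second after the job is handed in: the round key has come up again (less than 1 mm down); all stirrers within 12 mm, and beaker and bottle within 15 mm, of where they stood, upright within 0.1 rad and at rest (value of joint stirrer_beaker_round below 0.001 m and distance of each of stirrer_beaker, stirrer_bottle, stirrer_bare from where it was at the start of the episode below 0.012 m and distance of each of beaker_center, bottle_center from where it was at the start of the episode below 0.015 m and angle between each of beaker_center, bottle_center's own z axis and vertical below 0.1 rad and linear speed of stirrer_beaker below 0.01 m/s); the robot touches nothing.
It fails at once if a key other than the round one of the beaker's stirrer is pressed more than 2 mm (value of joint any of stirrer_beaker_square, stirrer_bottle_round, stirrer_bottle_square, stirrer_bare_round, stirrer_bare_square above 0.002 m).
It fails at once if the beaker's stirrer is pressed with more than 30 N (contact force between any of the fingers, the arm and stirrer_beaker above 30 N).
It fails at once if a stirrer is shifted, lifted or carried (more than 12 mm) (distance of any of stirrer_beaker, stirrer_bottle, stirrer_bare from where it was at the start of the episode above 0.012 m).
It fails at once if the beaker or the bottle is shifted, lifted or carried (more than 15 mm) (distance of any of beaker_center, bottle_center from where it was at the start of the episode above 0.015 m).
It also fails if it takes over 35 s, if anything falls off the work surface, if the arm or the gripper's body presses on something with over 40 N, if the wrist force passes 120 N, or if a joint passes its speed limit or range.

### The arm

A 7-joint arm with a two-finger parallel gripper is mounted at the origin on a cart in front of the work surface, level with it; the furniture and walls round the work are solid. World frame = base frame: x ahead of the robot, y to its left, z up, the work surface at z = 0. Lengths are in m, angles in rad, forces in N, time in s.
With the tool pointing down it reaches from about 0.35 to 0.9 m from the base axis. Payload 19.9 kg.
Tool frame: the origin (TCP) lies between the finger pads; the fingertips stand 19 mm ahead of it and the grasp point (between the pads) is the TCP; z points along the fingers, y is the direction in which the jaws open and shut (so a half turn about z gives the same grasp; the last joint's range is limited). The gripper opens to 94 mm and grips with 3 to 60 N. Pads are 16 mm wide; open, the fingers measure 119 mm over their backs; the gripper's body (75 mm by 177 mm) begins 78 mm behind the grasp point.
Start: joints at [-1.244, 0.417, -0.01, 1.614, 0.005, 1.111, -0.053], TCP at [0.225, 0.583, 0.224] pointing down, gripper open.
Joint ranges: [-2.81, 2.81], [-0.39, 2.02], [-1.27, 1.25], [0.06, 2.57], [-1.19, 4.33], [0.19, 2], [-2.82, 2.82]. Speed limits (rad/s): [1.89, 1.89, 2.39, 2.39, 3.01, 3.01, 3.01].

### API

Orientations are given as a 3x3 rotation matrix whose columns are the frame's x, y, z axes.
In Python, from rig import robot gives the robot as it stands. Calls block until the motion is done:
- robot.move_ptp(position, orientation): joint-space move of the TCP to a pose.
- robot.move_linear(position, velocity=0.15, frame=None, threshold=None): straight line of the TCP; frame=None keeps the orientation; velocity is the mean speed in m/s. With threshold (N) it stops when the force on the tool has changed by that much, and returns True; else False.
- robot.goto_joints(angles): joint-space move.
- robot.gripper_to(opening): finger opening in m; the grip force is fixed at half the most; returns when the fingers have stopped.
- robot.pause(seconds).
- robot.ik(position, orientation): joint angles nearest the present ones, or None.
- robot.get_state(): the state.
- robot.grab_frame(name): name is "scene" or "top"; returns the picture (400x640x3 uint8, red, green, blue); there is no depth.
- robot.camera_info(name): a dict with "fx", "fy", "cx", "cy" (pixels), "dist" ([k1, k2, p1, p2, k3] as OpenCV has them; the pictures are not rectified), "rvec" (rotation vector, rad) and "tvec" (3), from world to camera coordinates, as OpenCV has them. Camera axes: x right, y down, z forward; pixel columns grow to the right and rows downward; lengths in m; the calibration is good to about 2 mm. A picture is of the moment at which its call begins. camera_info takes no time and is no camera call.
A pose or a line that the arm cannot do raises robot.PlanningError and nothing moves.
- robot.sign_off(): hands the job in, once; it reports no verdict.
The state is a dict: "time": time; "qpos": joint angles; "joint_vel": joint speeds; "effort": joint torques, N m; "ee_pos": TCP position; "tool_rot": TCP orientation; "force": force on the tool from outside, world axes, zero at the start; "moment": the same for the moment, N m; "opening": finger opening in m.
Only numpy, scipy, OpenCV 4.12 (cv2) and the standard library are available. Lean on these libraries where they do the work, as an engineer would, in place of code of your own. Each camera call takes 0.05 s, during which the arm holds its last target.

## Working session

There is one attempt and no reset: what is moved stays moved. The work goes in short steps, each a Python script; the robot and the scene stay as the last script left them, time stands still between calls to the robot, and variables do not carry over. Pictures are saved under pics/ and viewed, and the job is handed in when it is done.

```bash
mkdir -p pics; python3 - <<'E'
from rig import robot
import cv2
for n in("scene","top"):
    cv2.imwrite(f"pics/{n}0.png",robot.grab_frame(n)[:,:,::-1]); print(n,robot.camera_info(n))
print(robot.get_state())
E
```

```text
scene {'fx': 411.2488358923004, 'fy': 411.2488358923004, 'cx': 313.1534727146189, 'cy': 205.72683774679624, 'dist': array([-0.03385322,  0.        ,  0.        ,  0.        ,  0.        ]), 'rvec': array([ 2.3104002 , -0.79934949,  0.30936756]), 'tvec': array([-0.40752638,  0.24075958,  1.01062085])}
top {'fx': 426.44283905648325, 'fy': 426.44283905648325, 'cx': 324.78579565238334, 'cy': 197.156757597358, 'dist': array([-0.01805338,  0.        ,  0.        ,  0.        ,  0.        ]), 'rvec': array([ 2.13572357, -2.11647316,  0.22282129]), 'tvec': array([-0.04931615,  0.48329067,  1.20980016])}
{'time': 0.1, 'qpos': array([-1.2434829 ,  0.41789032, -0.01028451,  1.61408573,  0.00472136,
        1.11071299, -0.05300411]), 'joint_vel': array([-0.00167328, -0.00239762,  0.00192553, -0.00183723,  0.00207815,
        0.00034673, -0.00076131]), 'effort': array([ 1.47064737e-03, -8.52578974e+01,  6.39750436e-01, -4.26694643e+01,
       -4.89197345e-02,  1.63503358e-02,  1.16401498e-04]), 'ee_pos': array([0.22523117, 0.58267481, 0.22391476]), 'tool_rot': array([[-9.32754474e-01,  3.60512153e-01, -2.81354159e-04],
       [ 3.60512246e-01,  9.32753905e-01, -1.03630968e-03],
       [-1.11168043e-04, -1.06805411e-03, -9.99999423e-01]]), 'force': array([ 0.32094788,  0.64791715, -0.22324729]), 'moment': array([-0.00607906,  0.02155957, -0.04134657]), 'opening': 0.09387660013009669}
```

View pics/scene0.png

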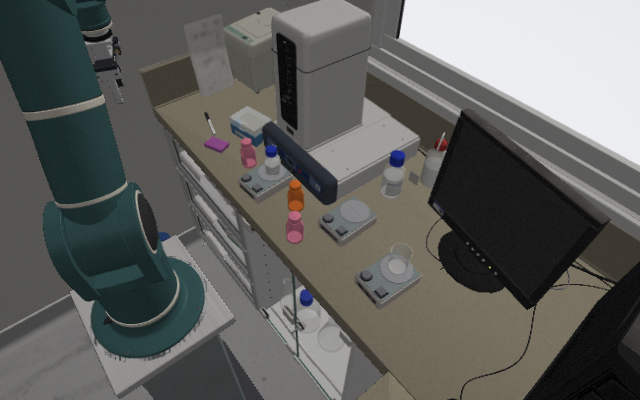

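View pics/top0.png

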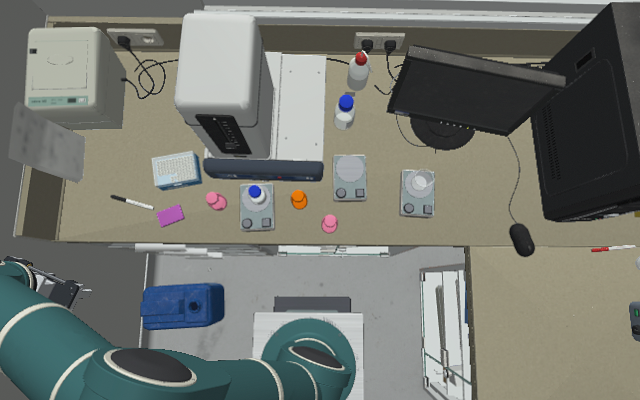

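The rightmost stirrer carries the clear beaker: top view about (418,190), scene view about (390,275). Its keys are near (411,209) and (428,209) in the top view. I'll zoom in.

```bash
python3 - <<'E'
import cv2
a=cv2.imread("pics/top0.png")[160:225,390:450]; b=cv2.imread("pics/scene0.png")[235:310,345:430]
a=cv2.resize(a,None,fx=8,fy=8,interpolation=cv2.INTER_CUBIC);b=cv2.resize(b,None,fx=8,fy=8,interpolation=cv2.INTER_CUBIC)
cv2.imwrite("pics/topc.png",a);cv2.imwrite("pics/scenec.png",b)
E
```

```text
(no output)
```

View pics/topc.png

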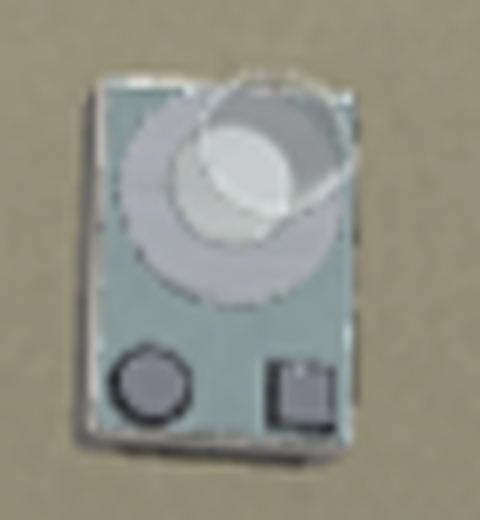

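View pics/scenec.png

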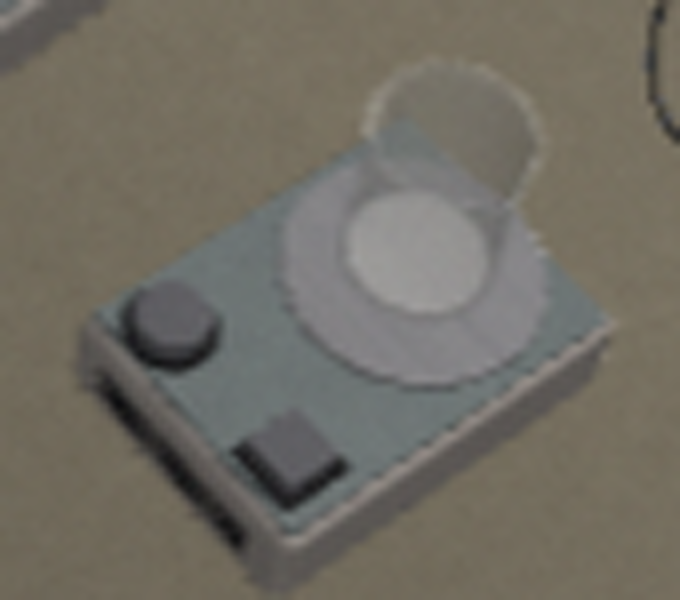

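In the crops, the round key's top centre is at (155,381) in the top view and (175,321) in the scene view. The square key is at (307,392) and (292,450). I'll cast rays and cross-check the two views.

```bash
cat > h.py <<'E'
import cv2,numpy as np
from rig import robot
def ray(n,uv):
    c=robot.camera_info(n);K=np.array([[c['fx'],0,c['cx']],[0,c['fy'],c['cy']],[0,0,1]])
    p=cv2.undistortPoints(np.array([[uv]],float),K,c['dist'])[0,0]
    R=cv2.Rodrigues(c['rvec'])[0]; return -R.T@c['tvec'], R.T@np.array([*p,1])
def plane(n,uv,z):
    o,d=ray(n,uv); return o+d*(z-o[2])/d[2]
def tri(a,b):
    o1,d1=ray("top",a);o2,d2=ray("scene",b)
    s=np.linalg.lstsq(np.c_[d1,-d2],o2-o1,rcond=None)[0]
    return (o1+d1*s[0]+o2+d2*s[1])/2
E
python3 - <<'E'
from h import *
c=lambda p,o:(o[0]+(p[0]+.5)/8-.5,o[1]+(p[1]+.5)/8-.5)
for n,a,b in(("round",(155,381),(175,321)),("square",(307,392),(292,450))):
    a=c(a,(390,160));b=c(b,(345,235))
    print(n,plane("top",a,.055),plane("scene",b,.055),tri(a,b))
# plate discs
a=c((230,195),(390,160)); b=c((415,270),(345,235)); print("plate",plane("top",a,.049),plane("scene",b,.049))
E
```

```text
round [ 0.4549111  -0.29145225  0.055     ] [ 0.45312538 -0.29367875  0.055     ] [ 0.45540222 -0.29219705  0.05096772]
square [ 0.45138532 -0.34724691  0.055     ] [ 0.44992814 -0.34790119  0.055     ] [ 0.45129666 -0.34747786  0.05316394]
plate [ 0.52644281 -0.32292533  0.049     ] [ 0.52785659 -0.32422851  0.049     ]
```

Both views agree to about 2 mm, and the key spacing comes out at 55.8 mm against the nominal 56. I'll close the gripper and swing in close to the base, clear of the imager.

```bash
cat >> h.py <<'E'
def Rz(yaw):
    y=np.array([-np.sin(yaw),np.cos(yaw),0]);z=np.array([0,0,-1.]);return np.c_[np.cross(y,z),y,z]
R=Rz(-0.055)
KEY=np.array([.4542,-.2925])
E
python3 - <<'E'
from h import *
robot.gripper_to(0.0)
robot.move_ptp([.30,.33,.29],R)
robot.move_ptp([.39,.0,.27],R)
robot.move_ptp([*KEY,.16],R)
s=robot.get_state();print(s['time'],s['ee_pos'],s['force'],s['opening'],s['qpos'])
for n in("scene","top"): cv2.imwrite(f"pics/{n}1.png",robot.grab_frame(n)[:,:,::-1])
a=cv2.imread("pics/top1.png")[130:250,350:490]; b=cv2.imread("pics/scene1.png")[180:330,300:460]
cv2.imwrite("pics/c1.png",np.hstack([cv2.resize(a,(400,343)),cv2.resize(b,(366,343))]))
E
```

```text
5.0833 [ 0.45485335 -0.29118236  0.16004753] [-0.43059167 -0.49457552 -0.12860923] 0.00036473812955857717 [-0.17372313  0.46961954  0.87782849  1.90973061 -0.43800272  0.96595102
  2.42498771]
```

View pics/c1.png

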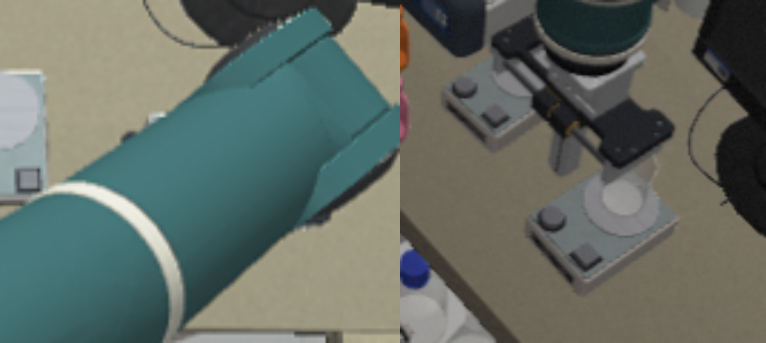

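The top view is blocked by the arm. In the scene view the closed fingers are above the key, the stirrer is undisturbed and the gripper body is clear. Next I'll descend and check alignment just above the key.

```bash
python3 - <<'E'
from h import *
hit=robot.move_linear([*KEY,.085],velocity=.08,threshold=4)
s=robot.get_state();print(hit,s['time'],s['ee_pos'],s['force'])
b=robot.grab_frame("scene")[210:320,320:440,::-1]
cv2.imwrite("pics/c2.png",cv2.resize(b,None,fx=5,fy=5,interpolation=cv2.INTER_CUBIC))
E
```

```text
False 6.2667 [ 0.45443719 -0.2926959   0.08542073] [0.34574999 0.99242068 0.4895208 ]
```

View pics/c2.png

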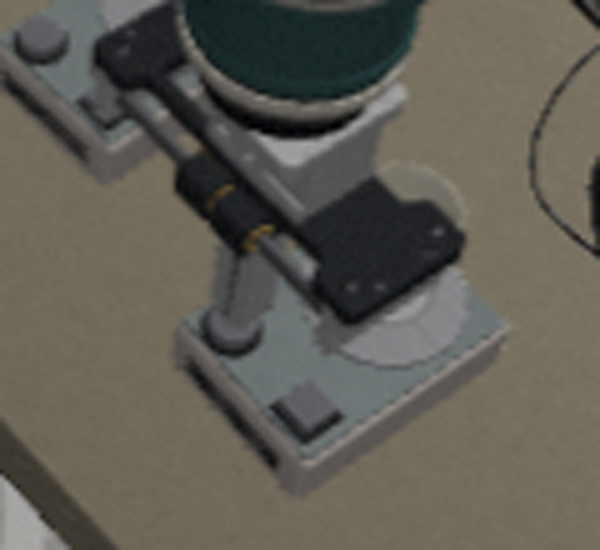

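The fingertips at crop (235,310) are right over the round key. Now I'll press slowly with a force threshold.

```bash
python3 - <<'E'
from h import *
def p(t):
    s=robot.get_state();print(t,round(s['time'],2),s['ee_pos'].round(4),s['force'].round(2))
robot.move_linear([*KEY,.0765],velocity=.02,threshold=4);robot.pause(.2);p("near")
hit=robot.move_linear([*KEY,.066],velocity=.008,threshold=6);p(hit)
for i in range(3): robot.pause(.15);p("hold")
E
```

```text
near 7.09 [ 0.4542 -0.2926  0.0766] [ 0.27 -0.16  0.08]
True 8.0 [ 0.4543 -0.2925  0.0691] [-1.56  1.82  9.22]
hold 8.15 [ 0.4543 -0.2925  0.0692] [-0.96  1.99  9.68]
hold 8.3 [ 0.4543 -0.2925  0.0691] [-1.09  0.85  9.16]
hold 8.45 [ 0.4542 -0.2925  0.0691] [-1.    1.27  9.71]
```

The force is about 9.5 N, above the 3.2 N spring end and below 30 N. The tip is at z = 0.0501, so the key is on its stop. I'll finish the hold and release straight up.

```bash
python3 - <<'E'
from h import *
def p(t):
    s=robot.get_state();print(t,round(s['time'],2),s['ee_pos'].round(4),s['force'].round(2))
robot.pause(1.6);p("held")
robot.move_linear([*KEY,.085],velocity=.02);robot.pause(.3);p("up")
robot.move_linear([*KEY,.20],velocity=.12)
robot.move_ptp([.39,.0,.27],R);robot.move_ptp([.30,.33,.29],R);robot.pause(.3);p("away")
for n in("scene","top"): cv2.imwrite(f"pics/{n}3.png",robot.grab_frame(n)[:,:,::-1])
for n in("scene","top"):
    d=cv2.absdiff(cv2.imread(f"pics/{n}0.png"),cv2.imread(f"pics/{n}3.png")).max(2)
    r=d[160:225,390:450] if n=="top" else d[235:310,345:430]
    print(n,"changed px",(r>30).sum(),r.max())
a=cv2.imread("pics/top3.png")[140:240,200:450];cv2.imwrite("pics/c3.png",cv2.resize(a,None,fx=3,fy=3,interpolation=cv2.INTER_CUBIC))
E
```

```text
held 10.05 [ 0.4543 -0.2925  0.0692] [-0.52  1.39 10.27]
up 11.31 [ 0.4542 -0.2925  0.0849] [ 0.2   0.72 -0.25]
away 15.35 [0.3003 0.3297 0.2901] [-0.25 -0.69  0.4 ]
scene changed px 0 10
top changed px 0 3
```

View pics/c3.png

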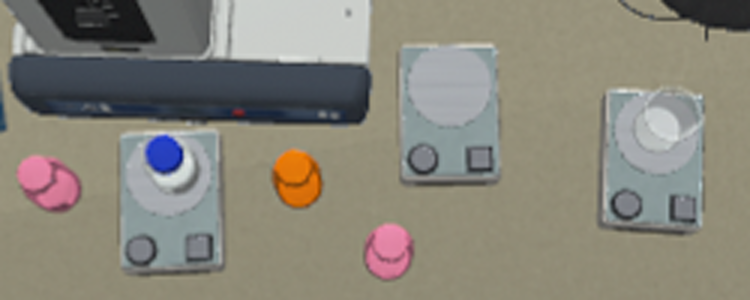

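View pics/scene3.png

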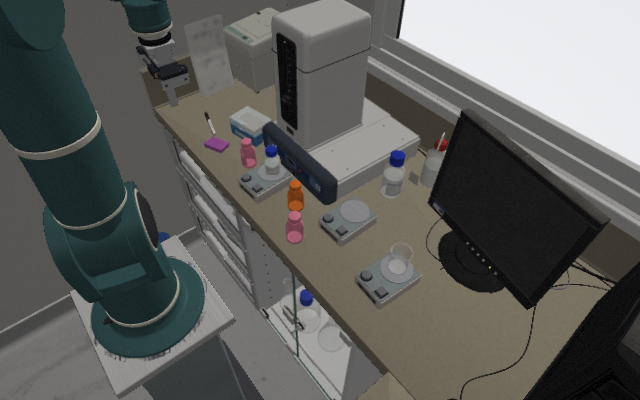

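Everything stands where it was, the key is up and the hand is clear, so I'll hand in.

```bash
python3 -c "
from rig import robot
robot.sign_off()"
```

```text
the job is handed in; nothing more can be done
```

I pressed the round key of the beaker's stirrer (the rightmost of the three), held it down for about two seconds, let it come up and handed the job in. sign_off gave no verdict.

- **Finding the key:** rays from the two cameras put it at (0.454, -0.2925), agreeing to about 2–3 mm. The measured key spacing was 55.8 mm against the nominal 56 mm. The triangulated height came out 4 mm low, so I used the given 55 mm.
- **Pressing:** I used closed fingertips and stopped on a force threshold, with the tip at z = 0.050. The force was 9–10 N during the hold, above the 3.2 N needed to bottom the key and below the 30 N limit.
- **After release:** the force was back to the noise level and the hand was well clear. Around the beaker's stirrer, the before and after pictures showed no visible change in either view. I checked the other two stirrers and the bottle by eye only, and they looked unmoved. The robot clock was at about 15 s of the 35 s allowed.

No check failed. The key's travel could not be read directly; I inferred it from the tip height and the force.

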